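# Change over the lens edger's twin coolant filter

### The job

Change over the lens edger's twin coolant filter: lift the spent, brown-stained cartridge out of its pot and stand it upright in the steel tray, and close the pot that holds the clean white cartridge with the blue lid, turned so that its key drops into the notch in that pot's rim and the lid lies flat on the rim all round. Only once that lid is home, swing the red-knobbed changeover lever all the way over towards the closed pot, never towards the open one. Leave the clean cartridge in its pot and do not disturb the tape roll, mist bottle, screw dish or blue cutters.

Things in the scene. Friction and masses are not known exactly. Their poses are not given: they have to be found in the camera images.
- filter_base: twin filter unit, fixed: grey plate 170 x 310 mm on feet, plate top 20 mm over the bench; origin on the bench under its middle; x to its back, y to its left pot. Pots stand at y = +90 and -90 mm; between them an aluminium valve block, 107 mm high, carries the lever at its front, in the plane x = -66 mm. Yaw within 0.25.
- pot_left: left pot (unit's +y side), fixed: clear bowl, black collar, open top; origin at the centre of its underside. 110 mm high (rim 130 mm over the bench), collar 116 mm outside, 96 mm inside, inner floor 5 mm up. One notch in the rim, 17 mm wide, 10 mm deep, through the collar at the pot's -x side, yellow mark below it. Each pot has its own yaw: the notch faces within 0.6 rad of -x.
- pot_right: right pot (on the -y side of the unit), built as the left one.
- notch_left (a point): the left pot's notch: in the middle of the collar's wall (53 mm from the pot's axis), 8 mm below the rim, where the lid's key lies when the lid is home.
- notch_right (a point): the same for the right pot.
- cartridge_clean: clean filter cartridge, white pleats, white caps and handle, loose, standing in one of the two pots (either one). Diameter 82 mm, 60 mm high; on its top a bar handle 44 mm long (along x), 16 mm wide (y), 33 mm high, top 93 mm over the origin (12 mm below the pot's rim while it stands in a pot). Origin at the centre of its underside. About 0.16 kg.
- cartridge_spent: spent filter cartridge, stained dark brown all over, of the same build and axes, loose, standing in the other pot. Its handle is gripped across the 16 mm, with the fingers reaching down into the pot.
- filter_lid: blue lid lying right way up on the bench, 0.14 kg: disc of 118 mm, z = 8 to 16 mm; under it a black spigot of 90 mm, 8 mm deep; origin at the centre of the spigot's underside. Bar handle on top: 70 mm (x) x 16 mm (y), z = 16 to 50 mm. Yellow key 12 mm wide, 8 mm deep, at the edge on the -x side, yellow mark above. Home: origin 102 mm above the pot's origin, x axes alike.
- lid_key (a point): the lid's key, 53 mm from the lid's axis, at its underside. With the key on the rim beside the notch the lid rests up to 8 mm high and tilted; turned until key and notch meet, it falls home.
- changeover (a joint): lever at the front of the unit, hinged along the unit's x at z = 90 mm: 0 upright (shut), positive leaning to the left pot (+y of the unit), negative to the right pot; stops at +-0.75 rad. Starts within 0.25 rad of upright and stays where it is left; about 2 N sideways at the knob move it.
- lever_knob (a point): centre of the lever's red ball knob, 24 mm diameter, 90 mm from the lever's hinge; 180 mm over the bench when upright, 156 mm at the stops.
- steel_tray: steel tray, fixed, 190 (x) x 150 (y) x 35 mm high, walls and floor 3 mm; origin at the centre of its underside. Tray and lid lie on either side of the filter (either way round).
- tape_1: roll of brown packing tape lying beside the lid, on the side away from its key, 92 mm across, 48 mm high, loose; leave it.
- mist_bottle: small blue and white mist bottle standing behind the tray, 41 mm wide, 148 mm high, loose; leave it.
- screw_dish: small metal dish of screws in front of the tray, 70 mm wide, 14 mm high, loose; leave it.
- cutter_blue: blue-handled cutters lying in front of the filter's right half, 126 mm long, 12 mm high, loose; leave them.
Mind the look-alikes: they are no part of the job. What is shaped like the cartridge_spent but turquoise is not meant.

How it is judged:
By the outcome, as a careful person would: the job done as asked, in the order asked, and still so for the second after the job is handed in, with the robot touching nothing.
It also fails if it takes over 64 s, if anything falls off the work surface, if the arm or the gripper's body presses on something with over 40 N, if the wrist force passes 120 N, or if a joint passes its speed limit or range.

### The arm

A 6-joint arm with a two-finger parallel gripper is mounted at the origin on a cart in front of the work surface, level with it; the furniture and walls round the work are solid. World frame = base frame: x ahead of the robot, y to its left, z up, the work surface at z = 0. Lengths are in m, angles in rad, forces in N, time in s.
With the tool pointing down it reaches from about 0.35 to 0.975 m from the base axis. Payload 4.9 kg.
Tool frame: the origin (TCP) lies on the front face of the gripper's body, between the roots of the fingers; the fingertips stand ctrl.tip_extent ahead of it and the grasp point (between the pads) lies 54 mm ahead of it (ctrl.tip_extent is the distance from the TCP to the fingertips, in m); z points along the fingers, y is the line along which they close (so a half turn about z gives the same grasp; the last joint's range is limited). The gripper opens to 85 mm and grips with 20 to 120 N. Pads are 22 mm wide; open, the fingers measure 114 mm over their backs; the gripper's body (76 mm by 85 mm) begins 54 mm behind the grasp point. The pads swing forward as they close: fully open they stand 13 mm farther back than shut.
Start: joints at [-1.278, 0.053, 1.613, -0, 1.476, -0.119], TCP at [0.25, -0.573, 0.304] pointing down, gripper open.
Joint ranges: [-3.01, 3.01], [-1.01, 2.22], [0.06, 2.58], [-1.02, 4.17], [0.09, 2.62], [-3.14, 3.14]. Speed limits (rad/s): [2.57, 2.57, 3.14, 3.14, 3.14, 3.14].

### API

Orientations are given as a rotation vector (axis times angle).
In Python, from station import ctrl gives the robot as it stands.
- The arm moves only by the tool apply_moves, never from a script. Its argument "rows" is one flat list of numbers, 6 for each row, row after row: the shift along the tool's x, y, z normalised to -1 to 1, where 1 is 0.6 m, then the turn, a rotation vector about the tool's x, y, z normalised to -1 to 1, where 1 is 90 degrees. A call has 1 to 20 rows; each row is the pose to reach, as a shift and turn from the pose commanded when the call began, along the tool's axes at that moment; what a row does not reach only later rows make up. A row lasts 1/10 s, in which the tool goes at most 50 mm and 8.59 degrees, less where a joint would pass 70% of its speed; a pose out of reach is approached as far as the arm can. A call with a number of a shift or a turn outside -1 to 1 is refused whole. A call with a gripper value outside its range is refused whole. "grip" is the opening, from 0 (shut) to 1 (fully open), set as the call begins (left out, the last holds). The fingers move at their own pace and stop on an object; "grip_force" is the grip in N (left out, the last holds). Time passes only in rows, so rows that repeat a pose let the fingers close. It gives the time, the measured TCP pose, the force, the opening and the grip force at its end, in the units of the state.
- ctrl.get_obs(): the state, without advancing time (a new reading comes with each control period).
- ctrl.get_image(name): name is "side" or "top" or "wrist"; returns (picture, depth): 400x640x3 uint8, blue, green, red; 400x640 float32, m along the optical axis (not along the pixel's ray), 0 where there is no reading.
- ctrl.camera_model(name): a dict with "mtx" (3x3 intrinsics, pixels), "R" (3x3) and "t" (3): a world point X has camera coordinates R X + t; the wrist camera has in their place "tool_from_camera" (4x4, takes a point from camera to tool coordinates, whose origin is the TCP and whose axes are the flange's). Camera axes: x right, y down, z forward; pixel columns grow to the right and rows downward; lengths in m; the calibration is good to about 2 mm. A picture is of the moment at which its call begins: read the wrist's pose just before it. camera_model takes no time and is no camera call.
- ctrl.finish_job(): hands the job in; it is judged then, once.
The state is a dict: "t": time; "q": joint angles; "dq": joint speeds; "effort": joint torques, N m; "tool_pos": TCP position; "tool_rot": TCP orientation; "contact_force": force on the tool from outside, world axes, zero at the start; "wrist_torque": the same for the moment, N m; "opening": finger opening in m; "grip_force": force on a finger pad.
Only numpy, scipy, OpenCV 4.12 (cv2) and the standard library are available. Lean on these libraries where they do the work, as an engineer would, in place of code of your own. Each camera call takes 0.05 s, during which the arm holds its last target. There are 200 camera calls.

## Working session

There is one attempt and no reset: what is moved stays moved. The work goes in short steps, Python scripts to look and compute and a tool call to move; the robot and the scene stay as the last step left them, time stands still between calls to the robot, and variables do not carry over. Pictures are saved under pics/ and viewed, at most 10 in all, crops included, and the job is handed in when it is done.

Besides the shell and the picture viewer there is one more tool, called after "Request:" as a command line: name --argument value ..., lists and objects as JSON in quotes. apply_moves: Moves the arm, as the interface text tells. Its arguments: {"type":"object","properties":{"rows":{"type":"array","items":{"type":"number"}},"grip":{"type":"number"},"grip_force":{"type":"number"}},"required":["rows"]}

```bash
ls; mkdir -p pics; python3 - <<'E'
from station import ctrl
import cv2,numpy as np
print(ctrl.tip_extent, ctrl.get_obs())
for n in("top","side"):
    im,d=ctrl.get_image(n); cv2.imwrite(f"pics/{n}0.png",im); np.save(f"pics/{n}0.npy",d)
    m=ctrl.camera_model(n); print(n,m)
print(ctrl.camera_model("wrist"))
E
```

```text
pics
0.0726 {'t': 0.0, 'q': array([-1.27796895e+00,  5.33556616e-02,  1.61428804e+00, -2.86785240e-05,
        1.47601286e+00, -1.18990644e-01]), 'dq': array([-0.00056621, -0.00163542,  0.0006259 , -0.00072745,  0.00032215,
       -0.00104702]), 'effort': array([-8.26637206e-04, -3.93675971e+01, -3.70178890e+01, -1.89704037e-04,
        6.92932677e-03,  3.01460030e-07]), 'tool_pos': array([ 0.25003443, -0.57228757,  0.30266717]), 'tool_rot': array([-3.07321704e+00, -6.41905110e-01,  3.25891940e-04]), 'contact_force': array([0.17612044, 0.42952735, 0.65073765]), 'wrist_torque': array([-0.01621276, -0.0124785 , -0.00117815]), 'grip_force': 0.0, 'opening': 0.08538287772585375}
top {'mtx': array([[430.2729549 ,   0.        , 318.08480716],
       [  0.        , 430.2729549 , 199.26095512],
       [  0.        ,   0.        ,   1.        ]]), 'R': array([[-0.00664411, -0.99996505,  0.00507531],
       [-0.99215646,  0.0059585 , -0.12486013],
       [ 0.12482552, -0.00586508, -0.99216137]]), 't': array([-0.00866238,  0.48014099,  1.34353313])}
side {'mtx': array([[474.4744261 ,   0.        , 311.06134213],
       [  0.        , 474.4744261 , 193.74498361],
       [  0.        ,   0.        ,   1.        ]]), 'R': array([[-0.8695962 , -0.49366912, -0.00965611],
       [-0.28770649,  0.52249332, -0.80263672],
       [ 0.40128222, -0.69519172, -0.59639002]]), 't': array([0.426949  , 0.21978338, 1.45584285])}
{'mtx': array([[289.83227153,   0.        , 320.45361369],
       [  0.        , 289.83227153, 198.28680686],
       [  0.        ,   0.        ,   1.        ]]), 'tool_from_camera': array([[-7.33812393e-04, -9.57128561e-01, -2.89662525e-01,
         7.42082375e-02],
       [ 9.99999139e-01, -3.87190711e-04, -1.25394361e-03,
        -1.49238122e-03],
       [ 1.08803061e-03, -2.89663196e-01,  9.57128021e-01,
        -6.97748443e-02],
       [ 0.00000000e+00,  0.00000000e+00,  0.00000000e+00,
         1.00000000e+00]])}
```

View pics/top0.png

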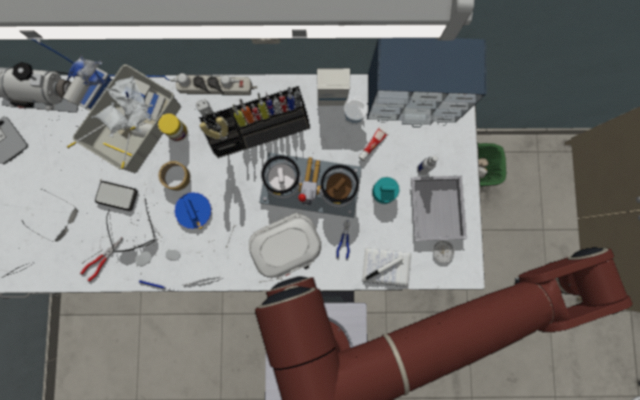

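View pics/side0.png

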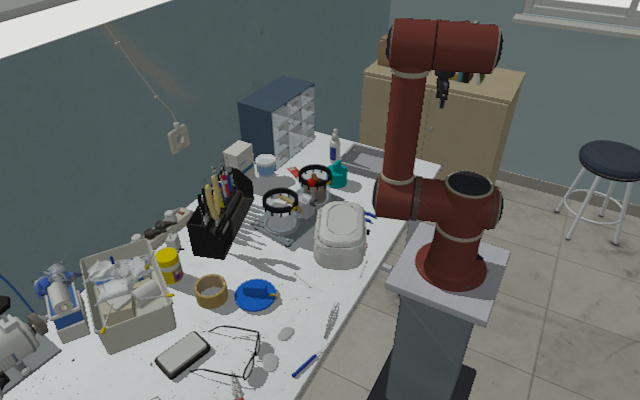

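The top view shows the white clean cartridge in the left pot (281,174) and the brown one in the right pot (340,184). The turquoise look-alike stands at (386,190). The lid is at (193,211) with the tape at (173,175), the tray at (438,212) and the red knob at (303,197). There is a tall caddy behind and a covered white box in front of the unit.

Candidates for the spent cartridge: the brown one at (340,184) in the right pot, and the turquoise one at (386,190), which is the wrong colour and not in a pot. The brown one fits, and I'll confirm it in a crop.

```bash
cat > h.py <<'E'
from station import ctrl
import cv2,numpy as np
from scipy.spatial.transform import Rotation as Ro
def cam(n,obs=None):
    m=ctrl.camera_model(n);K=m["mtx"]
    if n=="wrist":
        o=obs; T=np.eye(4);T[:3,:3]=Ro.from_rotvec(o["tool_rot"]).as_matrix();T[:3,3]=o["tool_pos"]
        T=T@m["tool_from_camera"]; return K,T[:3,:3],T[:3,3]
    return K,m["R"].T,-m["R"].T@m["t"]
def onplane(c,uv,z):
    K,R,p=c; uv=np.atleast_2d(np.array(uv,float)); r=np.c_[uv,np.ones(len(uv))]@np.linalg.inv(K).T@R.T
    return p+r*((z-p[2])/r[:,2])[:,None]
def pts(c,d):
    K,R,p=c; v,u=np.mgrid[:d.shape[0],:d.shape[1]]
    r=np.stack([u,v,np.ones_like(u)],-1)@np.linalg.inv(K).T
    return (r*d[...,None])@R.T+p
def mask(im,lo,hi):
    return cv2.inRange(cv2.cvtColor(im,cv2.COLOR_BGR2HSV),np.array(lo),np.array(hi))
E
python3 - <<'E'
from h import *
im=cv2.imread("pics/top0.png");d=np.load("pics/top0.npy");c=cam("top");P=pts(c,d)
for n,uv,z in[("potL",(281,174),.13),("potR",(340,184),.13),("turq",(386,190),.09),("lid",(193,211),.016),("tape",(173,175),.048),("tray",(438,212),.0),("knob",(303,197),.18),("bottle",(427,165),.1),("caddy",(255,120),.15),("box",(285,246),.08),("cut",(343,240),.01)]:
    print(n,onplane(c,[uv],z)[0].round(3),P[uv[1],uv[0]].round(3))
# heights
h=P[...,2]
for n,(u0,u1,v0,v1) in dict(caddy=(200,312,90,156),box=(250,320,217,275),turq=(372,400,176,204),tray=(412,465,178,250),tape=(160,188,160,190)).items():
    a=P[v0:v1,u0:u1].reshape(-1,3);print(n,"zmax",np.percentile(a[:,2],[50,98,99.8]).round(3))
# tray corners, lid mask
m=mask(im,(105,150,80),(125,255,255));m[:, :165]=0;m[:,230:]=0
k,l,s,ce=cv2.connectedComponentsWithStats(m);i=1+s[1:,4].argmax();print(s[i],ce[i],onplane(c,[ce[i]],.016))
cv2.imwrite("pics/c1.png",cv2.resize(im[130:280,160:480],None,fx=2.5,fy=2.5,interpolation=cv2.INTER_CUBIC))
E
```

```text
potL [0.544 0.099 0.13 ] [0.547 0.1   0.114]
potR [ 0.513 -0.077  0.13 ] [ 0.515 -0.078  0.114]
turq [ 0.5  -0.22  0.09] [ 0.5   -0.22   0.089]
lid [0.446 0.39  0.016] [0.444 0.382 0.042]
tape [0.558 0.447 0.048] [ 0.567  0.464 -0.   ]
tray [ 0.44  -0.402  0.   ] [ 0.439 -0.399  0.01 ]
knob [0.468 0.032 0.18 ] [0.467 0.032 0.189]
bottle [ 0.575 -0.346  0.1  ] [ 0.574 -0.345  0.104]
caddy [0.704 0.175 0.15 ] [0.731 0.187 0.066]
box [0.332 0.09  0.08 ] [0.331 0.087 0.118]
cut [ 0.351 -0.091  0.01 ] [ 0.351 -0.091  0.008]
caddy zmax [0.033 0.235 1.393]
box zmax [0.115 0.123 1.393]
turq zmax [0.057 0.094 0.66 ]
tray zmax [0.003 0.038 1.393]
tape zmax [0.002 0.05  1.393]
[176 193  35  35 922] [192.27657267 209.79718004] [[0.45018187 0.39239559 0.016     ]]
```

View pics/c1.png

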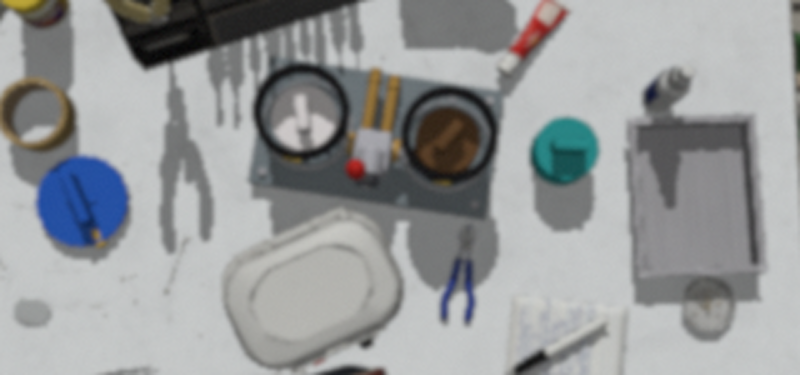

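The crop confirms brown in the right pot (crop 449,140, handle diagonal) and white in the left pot. Notch marks are at crop (292,157) and (445,183), and the lid's key mark is at (98,240). I'll go above the right pot and take one wrist look.

```bash
cat >> h.py <<'E'
def plan(x,y,z,yaw):
    o=ctrl.get_obs();R=Ro.from_rotvec(o["tool_rot"]).as_matrix()
    sh=R.T@(np.array([x,y,z])-o["tool_pos"])
    T=np.array([[np.cos(yaw),np.sin(yaw),0],[np.sin(yaw),-np.cos(yaw),0],[0,0,-1.]])
    w=Ro.from_matrix(R.T@T).as_rotvec()
    print("t",round(o["t"],2),"yaw",np.arctan2(R[1,0],R[0,0]).round(3),"row",(sh/.6).round(4),(w/(np.pi/2)).round(4),"n>=",int(np.ceil(max(np.linalg.norm(sh)/.05,np.linalg.norm(w)/.15))))
E
python3 -c "
from h import *
plan(.505,-.07,.32,-.785)"
```

```text
t 0.1 yaw 0.412 row [ 0.7245 -0.5972 -0.0275] [-1.100e-03  6.000e-04  7.619e-01] n>= 12
```

Request:
apply_moves --rows '[0.7245, -0.597, -0.0275, 0, 0, 0.762, 0.7245, -0.597, -0.0275, 0, 0, 0.762, 0.7245, -0.597, -0.0275, 0, 0, 0.762, 0.7245, -0.597, -0.0275, 0, 0, 0.762, 0.7245, -0.597, -0.0275, 0, 0, 0.762, 0.7245, -0.597, -0.0275, 0, 0, 0.762, 0.7245, -0.597, -0.0275, 0, 0, 0.762, 0.7245, -0.597, -0.0275, 0, 0, 0.762, 0.7245, -0.597, -0.0275, 0, 0, 0.762, 0.7245, -0.597, -0.0275, 0, 0, 0.762, 0.7245, -0.597, -0.0275, 0, 0, 0.762, 0.7245, -0.597, -0.0275, 0, 0, 0.762, 0.7245, -0.597, -0.0275, 0, 0, 0.762, 0.7245, -0.597, -0.0275, 0, 0, 0.762, 0.7245, -0.597, -0.0275, 0, 0, 0.762, 0.7245, -0.597, -0.0275, 0, 0, 0.762]' --grip 0.53

```text
t: 1.7
tool_pos: [0.5047, -0.0716, 0.3201]
tool_rot: [2.901, -1.205, -0.001]
contact_force: [-0.4, 0.6, -0.1]
opening: 0.0455
grip_force: 0.0
```

```bash
python3 - <<'E'
from h import *
import pickle
o=ctrl.get_obs();im,d=ctrl.get_image("wrist");cv2.imwrite("pics/w1.png",im);np.save("pics/w1.npy",d);pickle.dump(o,open("pics/w1.pkl","wb"))
print(o["tool_pos"],o["opening"],o["q"].round(2),ctrl.tip_extent)
E
```

```text
[ 0.50470915 -0.07158345  0.32014472] 0.04554292762229935 [-0.29 -0.24  1.86 -0.    1.52  2.07] 0.0726
```

View pics/w1.png

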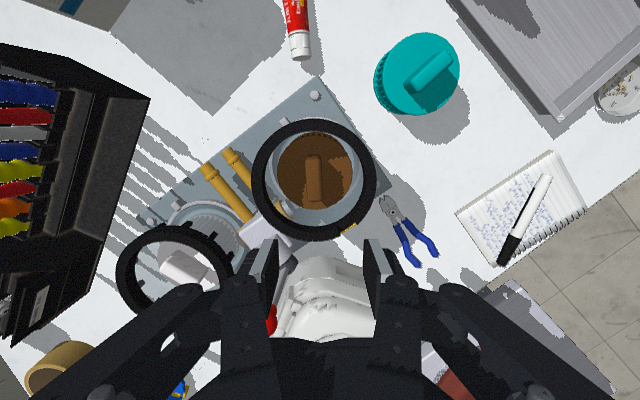

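The wrist view shows the brown handle at (314,179), nearly along the tool x axis. The right collar is centred near (314,180) with its yellow mark at (348,227). I'll measure the handle and both rims from depth.

```bash
python3 - <<'E'
from h import *
import pickle
o=pickle.load(open("pics/w1.pkl","rb"));im=cv2.imread("pics/w1.png");d=np.load("pics/w1.npy");c=cam("wrist",o);P=pts(c,d)
z=P[...,2]
def handle(m,n):
    a=P[m][:,:2];(cx,cy),(w,h),ang=cv2.minAreaRect(a.astype(np.float32))
    e=np.linalg.eigh(np.cov(a.T))[1][:,1];print(n,len(a),(round(cx,4),round(cy,4)),round(w,3),round(h,3),"dir",np.arctan2(e[1],e[0]).round(3),z[m].mean().round(4))
r=np.hypot(P[...,0]-.513,P[...,1]+.077)
handle((z>.106)&(z<.124)&(r<.035),"spent")
def rim(cx,cy,n,P):
    z=P[...,2]
    for _ in range(4):
        rr=np.hypot(P[...,0]-cx,P[...,1]-cy); m=(z>.122)&(z<.138)&(rr<.066)&(rr>.04)
        a=P[m][:,:2]; A=np.c_[2*a,np.ones(len(a))];s=np.linalg.lstsq(A,(a**2).sum(1),rcond=None)[0];cx,cy=s[:2]
    print(n,len(a),cx.round(4),cy.round(4),"rad",np.sqrt(s[2]+cx*cx+cy*cy).round(4),"z",np.median(z[m]).round(4))
    return cx,cy
print("wrist");R=rim(.513,-.077,"R",P);L=rim(.544,.099,"L",P)
y=mask(im,(22,150,120),(34,255,255))>0
m=y&(np.hypot(P[...,0]-R[0],P[...,1]-R[1])<.07)&(z>.05);q=P[m].mean(0);print("markR",m.sum(),q.round(4),"notch yaw",np.arctan2(R[1]-q[1],R[0]-q[0]).round(3))
dt=np.load("pics/top0.npy");Pt=pts(cam("top"),dt);print("top");rim(.513,-.077,"R",Pt);L=rim(.544,.099,"L",Pt)
it=cv2.imread("pics/top0.png");y=mask(it,(18,80,80),(36,255,255))>0
rr=np.hypot(Pt[...,0]-L[0],Pt[...,1]-L[1]);m=y&(rr<.075)&(rr>.05)&(Pt[...,2]>.05);q=Pt[m].mean(0);print("markL",m.sum(),q.round(4),"yaw",np.arctan2(L[1]-q[1],L[0]-q[0]).round(3))
E
```

```text
spent 719 (0.5155, -0.0717) 0.016 0.043 dir 2.403 0.1169
wrist
R 4068 0.5155 -0.0718 rad 0.0527 z 0.1298
L 2543 0.5449 0.104 rad 0.0525 z 0.1297
markR 21 [ 0.4574 -0.0625  0.1204] notch yaw -0.158
top
R 372 0.5152 -0.0761 rad 0.0532 z 0.1286
L 372 0.5442 0.1011 rad 0.0533 z 0.1286
markL 21 [0.5152 0.0551 0.0745] yaw 1.01
```

```bash
python3 -c "
from h import *
plan(.5152,-.0728,.162,-.739)"
```

```text
t 1.75 yaw -0.787 row [ 0.0138 -0.0109  0.2638] [ 0.0001  0.0001 -0.0307] n>= 4
```

Request:
apply_moves --rows '[0.0138, -0.011, 0.06, 0, 0, -0.031, 0.0138, -0.011, 0.12, 0, 0, -0.031, 0.0138, -0.011, 0.17, 0, 0, -0.031, 0.0138, -0.011, 0.21, 0, 0, -0.031, 0.0138, -0.011, 0.24, 0, 0, -0.031, 0.0138, -0.011, 0.264, 0, 0, -0.031, 0.0138, -0.011, 0.264, 0, 0, -0.031]'

```text
t: 2.45
tool_pos: [0.5142, -0.072, 0.1597]
tool_rot: [2.93, -1.133, -0.007]
contact_force: [-0.2, 0.1, -0.1]
opening: 0.0453
grip_force: 0.0
```

Request:
apply_moves --rows '[0, 0, 0, 0, 0, 0, 0, 0, 0, 0, 0, 0, 0, 0, 0, 0, 0, 0, 0, 0, 0, 0, 0, 0, 0, 0, 0, 0, 0, 0, 0, 0, 0, 0, 0, 0]' --grip 0 --grip_force 50

```text
t: 3.05
tool_pos: [0.5164, -0.072, 0.1633]
tool_rot: [2.931, -1.131, 0.003]
contact_force: [-1.5, -1.7, 5.9]
opening: 0.0151
grip_force: 53.3
```

```bash
python3 - <<'E'
from h import *
it=cv2.imread("pics/top0.png");P=pts(cam("top"),np.load("pics/top0.npy"));x,y,z=P[...,0],P[...,1],P[...,2]
m=(z>.028)&(z<.042)&(y<-.29)&(y>-.52)&(x>.31)&(x<.56)
a=P[m][:,:2].astype(np.float32);print("tray",cv2.minAreaRect(a))
plan(.515,-.073,.30,-.739)
E
```

```text
tray ((0.4508177936077118, -0.39501550793647766), (0.2042737603187561, 0.16586358845233917), 1.406295895576477)
t 3.05 yaw -0.736 row [-1.000e-04  2.600e-03 -2.278e-01] [-0.0004 -0.0013  0.0017] n>= 3
```

Request:
apply_moves --rows '[0, 0, -0.04, 0, 0, 0, 0, 0, -0.1, 0, 0, 0, 0, 0, -0.17, 0, 0, 0, 0, 0, -0.23, 0, 0, 0, 0, 0, -0.23, 0, 0, 0]'

```text
t: 3.55
tool_pos: [0.5178, -0.072, 0.3062]
tool_rot: [-2.93, 1.13, -0.016]
contact_force: [0.1, 0.3, -2.0]
opening: 0.0153
grip_force: 52.3
```

```bash
python3 - <<'E'
from h import *
print(ctrl.get_obs()["opening"],ctrl.get_obs()["contact_force"]);plan(.45,-.395,.30,-.739);plan(.45,-.395,.143,-.739)
E
```

```text
0.015301724020071978 [ 0.07798627  0.30922427 -2.0185423 ]
t 3.55 yaw -0.736 row [0.2777 0.4748 0.0105] [-0.0033 -0.0059  0.0018] n>= 7
t 3.55 yaw -0.736 row [0.2753 0.4761 0.2721] [-0.0033 -0.0059  0.0018] n>= 8
```

Request:
apply_moves --rows '[0.04, 0.068, 0, 0, 0, 0, 0.08, 0.136, 0, 0, 0, 0, 0.12, 0.204, 0.0, 0, 0, 0, 0.16, 0.272, 0.0, 0, 0, 0, 0.2, 0.34, 0.0, 0, 0, 0, 0.24, 0.408, 0.0, 0, 0, 0, 0.265, 0.455, 0.04, 0, 0, 0, 0.275, 0.476, 0.09, 0, 0, 0, 0.275, 0.476, 0.15, 0, 0, 0, 0.275, 0.476, 0.2, 0, 0, 0, 0.275, 0.476, 0.235, 0, 0, 0, 0.275, 0.476, 0.25, 0, 0, 0, 0.275, 0.476, 0.26, 0, 0, 0, 0.275, 0.476, 0.265, 0, 0, 0, 0.275, 0.476, 0.265, 0, 0, 0, 0.275, 0.476, 0.265, 0, 0, 0]'

```text
t: 5.15
tool_pos: [0.4467, -0.3946, 0.1422]
tool_rot: [2.93, -1.13, 0.004]
contact_force: [0.4, -1.4, -1.7]
opening: 0.015
grip_force: 52.1
```

```bash
python3 - <<'E'
from h import *
o=ctrl.get_obs();print(o["tool_pos"],o["contact_force"]);plan(.45,-.395,.140,-.739)
E
```

```text
[ 0.44666031 -0.39460717  0.1421853 ] [ 0.37499847 -1.39077481 -1.74290171]
t 5.15 yaw -0.736 row [ 0.0046 -0.0033  0.0037] [ 0.0001 -0.0017  0.0016] n>= 1
```

Go down in 1 mm steps until contact, then release and rise.

Request:
apply_moves --rows '[0, 0, 0.0017, 0, 0, 0, 0, 0, 0.0033, 0, 0, 0, 0, 0, 0.004, 0, 0, 0, 0, 0, 0.004, 0, 0, 0]'

```text
t: 5.55
tool_pos: [0.4467, -0.3949, 0.1413]
tool_rot: [2.93, -1.13, 0.003]
contact_force: [-3.6, 1.3, 8.2]
opening: 0.0148
grip_force: 53.6
```

Contact. Release part-way, then rise.

Request:
apply_moves --rows '[0, 0, 0, 0, 0, 0, 0, 0, 0, 0, 0, 0, 0, 0, 0, 0, 0, 0, 0, 0, 0, 0, 0, 0]' --grip 0.5

```text
t: 5.95
tool_pos: [0.446, -0.394, 0.1383]
tool_rot: [-2.931, 1.131, 0.0]
contact_force: [-0.4, -0.2, -0.5]
opening: 0.0428
grip_force: 0.0
```

Request:
apply_moves --rows '[0, 0, -0.03, 0, 0, 0, 0, 0, -0.08, 0, 0, 0, 0, 0, -0.15, 0, 0, 0, 0, 0, -0.22, 0, 0, 0, 0, 0, -0.28, 0, 0, 0, 0, 0, -0.28, 0, 0, 0]' --grip 0.53

```text
t: 6.55
tool_pos: [0.4477, -0.3959, 0.3143]
tool_rot: [2.926, -1.129, 0.017]
contact_force: [-0.7, -0.1, 0.7]
opening: 0.0452
grip_force: 0.0
```

```bash
python3 - <<'E'
from h import *
c=cam("top");im,d=ctrl.get_image("top");cv2.imwrite("pics/top1.png",im);P=pts(c,d);z=P[...,2]
oi=cv2.imread("pics/top0.png")
# lid: handle by height, disc by blue mask
m=(z>.03)&(z<.056)&(np.hypot(P[...,0]-.45,P[...,1]-.392)<.055)
a=P[m][:,:2];e=np.linalg.eigh(np.cov(a.T))[1][:,1]
print("lid handle",len(a),cv2.minAreaRect(a.astype(np.float32)),np.arctan2(e[1],e[0]))
m2=(z>.008)&(z<.03)&(np.hypot(P[...,0]-.45,P[...,1]-.392)<.07);print("disc",cv2.minEnclosingCircle(P[m2|m][:,:2].astype(np.float32)))
br=mask(im,(5,80,20),(18,255,140))>0
m=(z>.08)&(z<.11)&(np.hypot(P[...,0]-.447,P[...,1]+.395)<.06);print("spent handle",P[m].mean(0).round(3));m=(z>.05)&(z<.075)&(np.hypot(P[...,0]-.447,P[...,1]+.395)<.06);print("cap",m.sum(),P[m].mean(0).round(3),P[m].std(0))
print(ctrl.get_obs()["q"].round(2))
plan(.447,-.395,.34,-.739)
E
```

```text
lid handle 134 ((0.44959312677383423, 0.39146968722343445), (0.07039783895015717, 0.01675672084093094), 25.65357208251953) -2.700362994416095
disc ((0.447158545255661, 0.3930928409099579), 0.06213225796818733)
spent handle [nan nan nan]
cap 230 [ 0.457 -0.381  0.062] [0.01900119 0.01491552 0.00293051]
[-0.85 -0.02  1.68  0.    1.48  1.46]
t 6.6 yaw -0.736 row [ 0.0002 -0.     -0.0489] [ 0.0005 -0.0045  0.0017] n>= 1<stdin>:10: RuntimeWarning: Mean of empty slice.
  ret = um.true_divide(
```

```bash
python3 -c "
from h import *
plan(.50,-.05,.35,.75)"
```

```text
t 6.6 yaw -0.736 row [-0.3204 -0.4854 -0.0682] [ 0.0038 -0.0033 -0.9462] n>= 10
```

Request:
apply_moves --rows '[-0.03, -0.05, -0.06, 0, 0, -0.06, -0.07, -0.11, -0.068, 0, 0, -0.15, -0.32, -0.485, -0.068, 0, 0, -0.946, -0.32, -0.485, -0.068, 0, 0, -0.946, -0.32, -0.485, -0.068, 0, 0, -0.946, -0.32, -0.485, -0.068, 0, 0, -0.946, -0.32, -0.485, -0.068, 0, 0, -0.946, -0.32, -0.485, -0.068, 0, 0, -0.946, -0.32, -0.485, -0.068, 0, 0, -0.946, -0.32, -0.485, -0.068, 0, 0, -0.946, -0.32, -0.485, -0.068, 0, 0, -0.946, -0.32, -0.485, -0.068, 0, 0, -0.946, -0.32, -0.485, -0.068, 0, 0, -0.946]'

```text
t: 7.9
tool_pos: [0.4989, -0.0495, 0.3458]
tool_rot: [-2.923, -1.148, 0.003]
contact_force: [-0.4, 0.2, 0.2]
opening: 0.0454
grip_force: 0.0
```

```bash
python3 -c "
from h import *
plan(.535,.102,.34,2.25)"
```

```text
t 7.9 yaw 0.748 row [ 0.2158 -0.1441  0.0098] [-1.70e-03 -3.00e-04 -9.56e-01] n>= 11
```

Request:
apply_moves --rows '[0.216, -0.144, 0.01, 0, 0, -0.956, 0.216, -0.144, 0.01, 0, 0, -0.956, 0.216, -0.144, 0.01, 0, 0, -0.956, 0.216, -0.144, 0.01, 0, 0, -0.956, 0.216, -0.144, 0.01, 0, 0, -0.956, 0.216, -0.144, 0.01, 0, 0, -0.956, 0.216, -0.144, 0.01, 0, 0, -0.956, 0.216, -0.144, 0.01, 0, 0, -0.956, 0.216, -0.144, 0.01, 0, 0, -0.956, 0.216, -0.144, 0.01, 0, 0, -0.956, 0.216, -0.144, 0.01, 0, 0, -0.956, 0.216, -0.144, 0.01, 0, 0, -0.956]'

```text
t: 9.1
tool_pos: [0.5352, 0.1019, 0.3409]
tool_rot: [-1.358, -2.832, 0.001]
contact_force: [1.0, -0.1, -0.6]
opening: 0.0454
grip_force: 0.0
```

Request:
apply_moves --rows '[0, 0, 0, 0, 0, -0.09, 0, 0, 0, 0, 0, -0.18, 0, 0, 0, 0, 0, -0.27, 0, 0, 0, 0, 0, -0.36, 0, 0, 0, 0, 0, -0.42, 0, 0, 0, 0, 0, -0.42, 0, 0, 0, 0, 0, -0.42]'

```text
t: 9.8
tool_pos: [0.5353, 0.102, 0.3413]
tool_rot: [-0.367, -3.12, -0.0]
contact_force: [0.6, 0.0, -0.0]
opening: 0.0455
grip_force: 0.0
```

```bash
cat > v.py <<'E'
from h import *
import pickle,sys
n=sys.argv[1]
o=ctrl.get_obs();im,d=ctrl.get_image("wrist");cv2.imwrite(f"pics/{n}.png",im);np.save(f"pics/{n}.npy",d);pickle.dump(o,open(f"pics/{n}.pkl","wb"))
E
python3 v.py w2; python3 - <<'E'
from h import *
import pickle
o=pickle.load(open("pics/w2.pkl","rb"));im=cv2.imread("pics/w2.png");d=np.load("pics/w2.npy");c=cam("wrist",o);P=pts(c,d);z=P[...,2]
cx,cy=.545,.102
for _ in range(4):
    rr=np.hypot(P[...,0]-cx,P[...,1]-cy); m=(z>.122)&(z<.138)&(rr<.066)&(rr>.045)
    a=P[m][:,:2];A=np.c_[2*a,np.ones(len(a))];s=np.linalg.lstsq(A,(a**2).sum(1),rcond=None)[0];cx,cy=s[:2]
print(cx,cy,len(a)); th=np.arctan2(P[...,1]-cy,P[...,0]-cx)
# angular occupancy of rim to find the notch gap
h,_=np.histogram((th[m]-np.pi)%(2*np.pi),bins=180,range=(0,2*np.pi))
print([(round((i+.5)*2*np.pi/180-(2*np.pi if i>90 else 0),3),int(h[i])) for i in range(-30,30)])
y=mask(im,(20,120,100),(36,255,255))>0
m=y&(rr<.075)&(rr>.045);q=P[m].mean(0);print("markL",m.sum(),q.round(4),np.arctan2(cy-q[1],cx-q[0]).round(3))
print(o["tool_pos"],o["q"].round(2))
plan(.4495,.392,.2,.441+np.pi)
E
```

```text
0.5435651361184684 0.10638448084410404 3355
[(-1.03, 20), (-0.995, 19), (-0.96, 21), (-0.925, 19), (-0.89, 21), (-0.855, 20), (-0.82, 19), (-0.785, 19), (-0.75, 22), (-0.716, 19), (-0.681, 21), (-0.646, 20), (-0.611, 23), (-0.576, 20), (-0.541, 22), (-0.506, 20), (-0.471, 23), (-0.436, 22), (-0.401, 20), (-0.367, 14), (-0.332, 0), (-0.297, 0), (-0.262, 0), (-0.227, 0), (-0.192, 0), (-0.157, 0), (-0.122, 0), (-0.087, 0), (-0.052, 0), (-0.017, 21), (0.017, 20), (0.052, 21), (0.087, 22), (0.122, 21), (0.157, 20), (0.192, 23), (0.227, 19), (0.262, 21), (0.297, 20), (0.332, 21), (0.367, 19), (0.401, 21), (0.436, 20), (0.471, 20), (0.506, 20), (0.541, 16), (0.576, 23), (0.611, 18), (0.646, 20), (0.681, 19), (0.716, 17), (0.75, 19), (0.785, 21), (0.82, 17), (0.855, 20), (0.89, 20), (0.925, 16), (0.96, 18), (0.995, 21), (1.03, 18)]
markL 182 [0.5063 0.0684 0.0807] 0.795
[0.53527394 0.10196991 0.34126875] [ 0.05 -0.16  1.75  0.    1.55 -1.28]
t 9.85 yaw 2.908 row [0.2509 0.4372 0.2355] [-0.000e+00 -1.000e-04 -4.294e-01] n>= 7
```

View pics/w2.png

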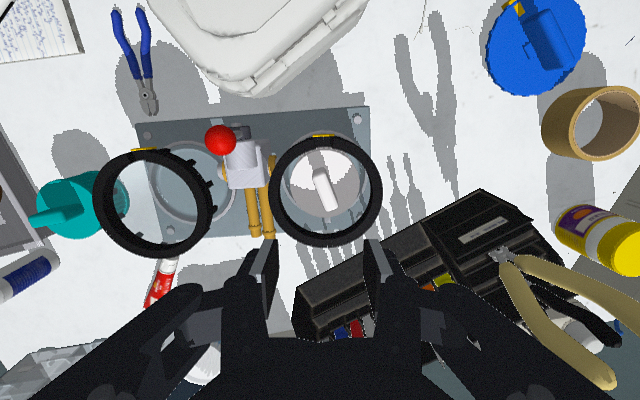

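The wrist view shows the left notch gap and its yellow mark at (318,136) and the lid at upper right (535,45). The left pot yaw is about -0.193. I'll go above the lid.

Request:
apply_moves --rows '[0.251, 0.44, 0.03, 0, 0, -0.43, 0.251, 0.44, 0.06, 0, 0, -0.43, 0.251, 0.44, 0.1, 0, 0, -0.43, 0.251, 0.44, 0.13, 0, 0, -0.43, 0.251, 0.44, 0.16, 0, 0, -0.43, 0.251, 0.44, 0.18, 0, 0, -0.43, 0.251, 0.44, 0.18, 0, 0, -0.43, 0.251, 0.44, 0.18, 0, 0, -0.43, 0.251, 0.44, 0.18, 0, 0, -0.43, 0.251, 0.44, 0.18, 0, 0, -0.43]'

```text
t: 10.85
tool_pos: [0.45, 0.393, 0.2348]
tool_rot: [-0.69, 3.063, 0.001]
contact_force: [0.4, 0.1, 0.6]
opening: 0.0455
grip_force: 0.0
```

```bash
python3 v.py w3; cat > lid.py <<'E'
from h import *
import pickle
o=pickle.load(open("pics/w3.pkl","rb"));im=cv2.imread("pics/w3.png");d=np.load("pics/w3.npy");c=cam("wrist",o);P=pts(c,d);z=P[...,2]
r=np.hypot(P[...,0]-.4495,P[...,1]-.394)
m=(z>.044)&(z<.056)&(r<.045);a=P[m][:,:2];e=np.linalg.eigh(np.cov(a.T))[1][:,1]
print("handle",len(a),cv2.minAreaRect(a.astype(np.float32)),np.arctan2(e[1],e[0]),z[m].mean())
m=(z>.012)&(z<.022)&(r<.066);print("disc",m.sum(),cv2.minEnclosingCircle(P[m][:,:2].astype(np.float32)))
y=(mask(im,(20,120,100),(36,255,255))>0)&(r<.07)&(r>.035);q=P[y].mean(0);print("key",y.sum(),q)
print(o["tool_pos"],o["q"].round(2))
plan(.4495,.394,.090,.441+np.pi)
E
python3 lid.py
```

```text
handle 1216 ((0.44824355840682983, 0.3970324397087097), (0.0685654729604721, 0.01565394550561905), 25.04819679260254) -2.707841528352383 0.048832138223547095
disc 8778 ((0.44773322343826294, 0.39708203077316284), 0.06147029995918274)
key 162 [0.4014473  0.37520147 0.01569723]
[0.45000174 0.39295395 0.23483907] [ 0.59  0.04  1.75 -0.    1.36 -1.42]
t 10.9 yaw -2.699 row [0.0008 0.0022 0.2418] [0.0001 0.0017 0.0012] n>= 3
```

```bash
python3 -c "
from h import *
plan(.449,.3965,.0925,.435+np.pi)"
```

```text
t 10.9 yaw -2.699 row [-0.0003  0.0063  0.2376] [0.0001 0.0017 0.005 ] n>= 3
```

Request:
apply_moves --rows '[0, 0.0063, 0.06, 0, 0.001, 0.005, 0, 0.0063, 0.12, 0, 0.001, 0.005, 0, 0.0063, 0.17, 0, 0.001, 0.005, 0, 0.0063, 0.205, 0, 0.001, 0.005, 0, 0.0063, 0.228, 0, 0.001, 0.005, 0, 0.0063, 0.235, 0, 0.001, 0.005, 0, 0.0063, 0.236, 0, 0.001, 0.005]'

```text
t: 11.6
tool_pos: [0.4481, 0.3967, 0.0925]
tool_rot: [0.679, -3.067, -0.0]
contact_force: [-0.9, 0.8, 0.5]
opening: 0.0455
grip_force: 0.0
```

Request:
apply_moves --rows '[0, 0, 0, 0, 0, 0, 0, 0, 0, 0, 0, 0, 0, 0, 0, 0, 0, 0, 0, 0, 0, 0, 0, 0, 0, 0, 0, 0, 0, 0, 0, 0, 0, 0, 0, 0]' --grip 0 --grip_force 50

```text
t: 12.2
tool_pos: [0.4484, 0.3975, 0.0936]
tool_rot: [-0.681, 3.066, 0.001]
contact_force: [-0.3, -1.2, 7.0]
opening: 0.0154
grip_force: 49.9
```

```bash
python3 -c "
from h import *
print(ctrl.get_obs()['tool_pos'])
plan(.449,.3965,.30,-.193+np.pi)"
```

```text
[0.44844437 0.39753988 0.09363956]
t 12.2 yaw -2.705 row [-0.0006 -0.0018 -0.3439] [0.0005 0.0009 0.4011] n>= 5
```

Request:
apply_moves --rows '[0, 0, -0.03, 0, 0, 0, 0, 0, -0.08, 0, 0, 0, 0, 0, -0.15, 0, 0, 0, 0, 0, -0.22, 0, 0, 0.05, 0, 0, -0.29, 0, 0, 0.12, 0, 0, -0.345, 0, 0, 0.2, 0, 0, -0.345, 0, 0, 0.28, 0, 0, -0.345, 0, 0, 0.36, 0, 0, -0.345, 0, 0, 0.401, 0, 0, -0.345, 0, 0, 0.401]'

```text
t: 13.2
tool_pos: [0.4473, 0.3969, 0.298]
tool_rot: [-0.302, -3.125, 0.002]
contact_force: [0.1, 0.2, -1.3]
opening: 0.0152
grip_force: 48.8
```

```bash
python3 -c "
from h import *
plan(.5442,.105,.28,-.193+np.pi)"
```

```text
t 13.2 yaw 2.949 row [-0.2517 -0.4465  0.0303] [-0.0011 -0.0015  0.0003] n>= 7
```

Request:
apply_moves --rows '[-0.035, -0.06, 0, 0, 0, 0, -0.07, -0.125, 0, 0, 0, 0, -0.11, -0.19, 0, 0, 0, 0, -0.145, -0.26, 0, 0, 0, 0, -0.18, -0.32, 0, 0, 0, 0, -0.21, -0.375, 0, 0, 0, 0, -0.235, -0.42, 0.01, 0, 0, 0, -0.2517, -0.4465, 0.02, 0, 0, 0, -0.2517, -0.4465, 0.03, 0, 0, 0, -0.2517, -0.4465, 0.03, 0, 0, 0, -0.2517, -0.4465, 0.03, 0, 0, 0]'

```text
t: 14.3
tool_pos: [0.5441, 0.106, 0.2805]
tool_rot: [-0.3, -3.125, 0.001]
contact_force: [0.4, 0.0, -1.2]
opening: 0.0153
grip_force: 49.2
```

```bash
python3 v.py w4; python3 - <<'E'
from h import *
import pickle
o=pickle.load(open("pics/w4.pkl","rb"));im=cv2.imread("pics/w4.png");d=np.load("pics/w4.npy");c=cam("wrist",o);P=pts(c,d);z=P[...,2]
print(o["tool_pos"],o["contact_force"]); tx,ty,tz=o["tool_pos"]
r=np.hypot(P[...,0]-tx,P[...,1]-ty)
lz=tz-.0936+.016
m=(abs(z-lz)<.005)&(r<.07);a=P[m][:,:2];print("disc",m.sum(),"z",z[m].mean().round(4),lz)
h=cv2.convexHull(a.astype(np.float32))[:,0];ang=np.arctan2(h[:,1]-ty,h[:,0]-tx);
# fit circle to outer front edge
k=(np.hypot(h[:,0]-tx,h[:,1]-ty)>.052);A=np.c_[2*h[k],np.ones(k.sum())];s=np.linalg.lstsq(A,(h[k]**2).sum(1),rcond=None)[0];print("lid c",s[:2].round(4),np.sqrt(s[2]+s[0]**2+s[1]**2).round(4),k.sum())
# plane tilt
A=np.c_[P[m],];B=np.c_[a,np.ones(len(a))];pl=np.linalg.lstsq(B,z[m],rcond=None)[0];print("slope",pl[:2].round(4))
y=(mask(im,(20,120,100),(36,255,255))>0)
k,l,st,ce=cv2.connectedComponentsWithStats(y.astype(np.uint8))
for i in range(1,k):
    if st[i,4]>25: q=P[l==i].mean(0);print("yellow",st[i,4],ce[i].round(0),q.round(4),"yaw about tcp",np.arctan2(ty-q[1],tx-q[0]).round(3))
cv2.imwrite("pics/w4c.png",cv2.resize(im[60:340,160:480],None,fx=2,fy=2))
E
```

```text
[0.54407858 0.10595579 0.28047029] [ 0.38438004  0.03557568 -1.15627878]
disc 19924 z 0.2026 0.2028702942577238
lid c [0.5424 0.1078] 0.0598 43
slope [-0.0021  0.0007]
yellow 913 [612. 151.] [0.5718 0.419  0.0388] yaw about tcp -1.659
yellow 286 [320. 135.] [0.4841 0.1189 0.1786] yaw about tcp -0.212
yellow 83 [ 90. 139.] [ 0.4569 -0.0606  0.1181] yaw about tcp 1.089
yellow 431 [320. 163.] [0.4963 0.1168 0.2034] yaw about tcp -0.222
yellow 29 [256. 157.] [0.5021 0.0501 0.0615] yaw about tcp 0.926
yellow 835 [605. 264.] [0.7103 0.4252 0.0372] yaw about tcp -2.051
yellow 43 [638. 285.] [0.7028 0.4105 0.09  ] yaw about tcp -2.051
yellow 26 [409. 361.] [0.7455 0.1666 0.0993] yaw about tcp -2.849
```

View pics/w4c.png

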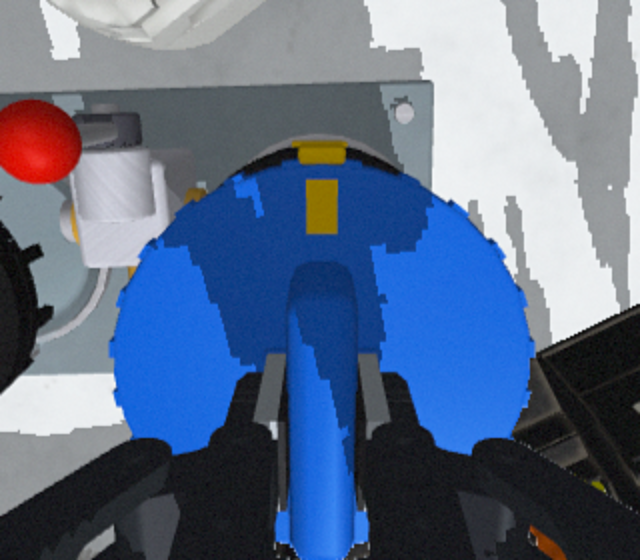

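The lid is held level, with its key at crop (322,205) centred on the pot's notch side. Yaw is right at -0.193, so I'll shift by about 1 mm and descend.

```bash
python3 -c "
from h import *
plan(.5449,.1048,.219,-.193+np.pi)"
```

```text
t 14.35 yaw 2.95 row [-0.0017 -0.0018  0.1031] [-0.0004 -0.001   0.0012] n>= 2
```

Request:
apply_moves --rows '[-0.0017, -0.0018, 0.02, 0, 0, 0.001, -0.0017, -0.0018, 0.04, 0, 0, 0.001, -0.0017, -0.0018, 0.06, 0, 0, 0.001, -0.0017, -0.0018, 0.07, 0, 0, 0.001, -0.0017, -0.0018, 0.078, 0, 0, 0.001, -0.0017, -0.0018, 0.084, 0, 0, 0.001, -0.0017, -0.0018, 0.09, 0, 0, 0.001, -0.0017, -0.0018, 0.094, 0, 0, 0.001, -0.0017, -0.0018, 0.098, 0, 0, 0.001, -0.0017, -0.0018, 0.101, 0, 0, 0.001, -0.0017, -0.0018, 0.103, 0, 0, 0.001, -0.0017, -0.0018, 0.103, 0, 0, 0.001]'

```text
t: 15.55
tool_pos: [0.5452, 0.1038, 0.2189]
tool_rot: [-0.305, -3.125, 0.001]
contact_force: [-0.3, -0.0, -1.7]
opening: 0.0151
grip_force: 49.2
```

Request:
apply_moves --rows '[0, 0, 0.0017, 0, 0, 0, 0, 0, 0.0033, 0, 0, 0, 0, 0, 0.005, 0, 0, 0, 0, 0, 0.006, 0, 0, 0, 0, 0, 0.006, 0, 0, 0]'

```text
t: 16.05
tool_pos: [0.5453, 0.1038, 0.2157]
tool_rot: [-0.305, -3.126, 0.001]
contact_force: [-1.8, -0.5, 0.2]
opening: 0.0152
grip_force: 49.4
```

Touching at home height. Release, rise and check.

Request:
apply_moves --rows '[0, 0, 0, 0, 0, 0, 0, 0, 0, 0, 0, 0, 0, 0, 0, 0, 0, 0, 0, 0, 0, 0, 0, 0]' --grip 0.45

```text
t: 16.45
tool_pos: [0.5453, 0.1038, 0.2155]
tool_rot: [-0.305, -3.126, 0.001]
contact_force: [0.3, -0.4, 0.9]
opening: 0.0389
grip_force: 0.0
```

Request:
apply_moves --rows '[0, 0, -0.03, 0, 0, 0, 0, 0, -0.08, 0, 0, 0, 0, 0, -0.15, 0, 0, 0, 0, 0, -0.2, 0, 0, 0, 0, 0, -0.2, 0, 0, 0]'

```text
t: 16.95
tool_pos: [0.5473, 0.104, 0.3421]
tool_rot: [0.304, 3.117, 0.001]
contact_force: [0.9, 0.1, 0.4]
opening: 0.0383
grip_force: 0.0
```

```bash
python3 v.py w5; python3 - <<'E'
from h import *
import pickle
o=pickle.load(open("pics/w5.pkl","rb"));im=cv2.imread("pics/w5.png");d=np.load("pics/w5.npy");c=cam("wrist",o);P=pts(c,d);z=P[...,2]
tx,ty,tz=o["tool_pos"];print(o["tool_pos"])
r=np.hypot(P[...,0]-.5445,P[...,1]-.105)
b=mask(im,(100,120,40),(130,255,255))>0
m=b&(r<.057)&(z<.15)&(z>.12);B=np.c_[P[m][:,:2]-[.5445,.105],np.ones(m.sum())];print("disc top plane",np.linalg.lstsq(B,z[m],rcond=None)[0].round(4),"expect .138",m.sum())
rd=(mask(im,(0,150,100),(6,255,255))|mask(im,(174,150,100),(180,255,255)))>0
m=rd&(z>.15)&(z<.21);q=P[m];print("knob",m.sum(),q.mean(0).round(4),q[:,2].max(),q.min(0),q.max(0))
it,dt=ctrl.get_image("top");Pt=pts(cam("top"),dt)
rd=(mask(it,(0,150,100),(6,255,255))|mask(it,(174,150,100),(180,255,255)))>0
m=rd&(Pt[...,2]>.15)&(Pt[...,2]<.21);print("knob top",m.sum(),Pt[m].mean(0).round(4) if m.any() else 0)
cv2.imwrite("pics/w5c.png",cv2.resize(im[20:320,120:520],None,fx=2,fy=2))
E
```

```text
[0.54733308 0.10400193 0.34210126]
disc top plane [-0.0002  0.0014  0.1379] expect .138 8879
knob 799 [0.4664 0.0414 0.187 ] 0.19208139637803368 [0.45486712 0.02881651 0.17766723] [0.4780066  0.05107241 0.1920814 ]
knob top 31 [0.4679 0.0362 0.187 ]
```

View pics/w5c.png

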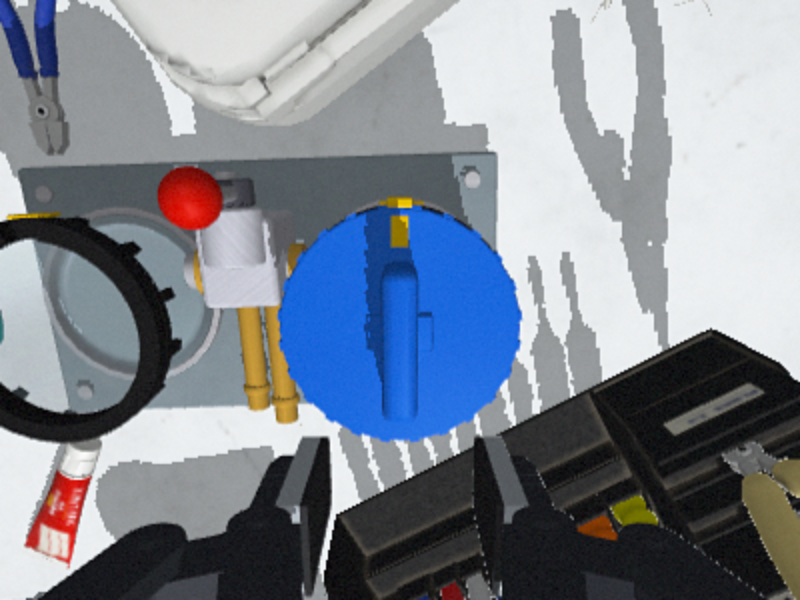

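The lid is home and flat: its top plane is at 0.138 m with near-zero slope, and the key sits in the notch at crop (400,203). Next is the lever. I'll bring the shut fingers down on the right of the knob and push to the left.

```bash
python3 -c "
from h import *
plan(.4600,-.003,.342,2.98)
plan(.4600,-.003,.2246,2.98)"
```

```text
t 17.05 yaw 2.947 row [ 0.1056 -0.2024 -0.0095] [-0.0003  0.0003 -0.021 ] n>= 3
t 17.05 yaw 2.947 row [ 0.1057 -0.2023  0.1862] [-0.0003  0.0003 -0.021 ] n>= 4
```

Request:
apply_moves --rows '[0.03, -0.06, -0.009, 0, 0, -0.021, 0.065, -0.125, -0.009, 0, 0, -0.021, 0.1, -0.19, -0.009, 0, 0, -0.021, 0.1056, -0.2024, -0.009, 0, 0, -0.021, 0.1056, -0.2024, -0.009, 0, 0, -0.021, 0.1056, -0.2024, 0.05, 0, 0, -0.021, 0.1056, -0.2024, 0.1, 0, 0, -0.021, 0.1056, -0.2024, 0.14, 0, 0, -0.021, 0.1056, -0.2024, 0.17, 0, 0, -0.021, 0.1056, -0.2024, 0.186, 0, 0, -0.021, 0.1056, -0.2024, 0.186, 0, 0, -0.021]' --grip 0

```text
t: 18.15
tool_pos: [0.459, -0.0023, 0.2218]
tool_rot: [-0.251, -3.126, 0.0]
contact_force: [-0.3, 0.3, 0.2]
opening: -0.0002
grip_force: 0.0
```

```bash
python3 -c "
from h import *
o=ctrl.get_obs();print(o['tool_pos'],o['opening'],o['contact_force'])
h=np.array([.4648,.026]);u=np.array([.158,.987])
print((o['tool_pos'][:2]-h)@u)
p=h+.035*u;plan(p[0],p[1],.2246,2.98)"
```

```text
[ 0.45898048 -0.00226928  0.22179201] -0.0002374335772414128 [-0.28200817  0.30808746  0.19749244]
-0.02882126051212153
t 18.15 yaw 2.981 row [-0.0019  0.1064 -0.0047] [-0.0004 -0.0037  0.0007] n>= 2
```

Request:
apply_moves --rows '[-0.001, 0.01, -0.004, 0, 0, 0, -0.001, 0.02, -0.004, 0, 0, 0, -0.001, 0.028, -0.004, 0, 0, 0, -0.001, 0.036, -0.004, 0, 0, 0, -0.001, 0.044, -0.004, 0, 0, 0, -0.001, 0.052, -0.004, 0, 0, 0, -0.001, 0.06, -0.004, 0, 0, 0, -0.001, 0.068, -0.004, 0, 0, 0, -0.001, 0.076, -0.004, 0, 0, 0, -0.001, 0.084, -0.004, 0, 0, 0, -0.001, 0.09, -0.004, 0, 0, 0, -0.001, 0.095, -0.004, 0, 0, 0, -0.001, 0.098, -0.004, 0, 0, 0, -0.001, 0.098, -0.004, 0, 0, 0]'

```text
t: 19.55
tool_pos: [0.4698, 0.0552, 0.2266]
tool_rot: [-0.253, -3.13, 0.0]
contact_force: [0.3, -2.0, 0.0]
opening: -0.0002
grip_force: 0.5
```

Request:
apply_moves --rows '[0, 0.003, 0, 0, 0, 0, 0, 0.006, 0, 0, 0, 0, 0, 0.006, 0, 0, 0, 0]'

```text
t: 19.85
tool_pos: [0.4704, 0.0586, 0.2266]
tool_rot: [-0.253, -3.13, 0.001]
contact_force: [-0.7, -1.0, -0.9]
opening: -0.0002
grip_force: 0.6
```

Still moving at about 2 N, so I'll continue to the stop in small steps.

Request:
apply_moves --rows '[0, 0.003, 0, 0, 0, 0, 0, 0.006, 0, 0, 0, 0, 0, 0.006, 0, 0, 0, 0]'

```text
t: 20.15
tool_pos: [0.4709, 0.0621, 0.2264]
tool_rot: [-0.253, -3.13, 0.001]
contact_force: [-0.1, -1.8, -0.3]
opening: -0.0002
grip_force: 0.7
```

Request:
apply_moves --rows '[0, 0.002, 0, 0, 0, 0, 0, 0.004, 0, 0, 0, 0, 0, 0.004, 0, 0, 0, 0]'

```text
t: 20.45
tool_pos: [0.4712, 0.0645, 0.2264]
tool_rot: [-0.253, -3.13, 0.001]
contact_force: [-0.5, -2.3, -0.7]
opening: 0.0004
grip_force: 0.8
```

Request:
apply_moves --rows '[0, 0.003, 0, 0, 0, 0, 0, 0.006, 0, 0, 0, 0, 0, 0.006, 0, 0, 0, 0]'

```text
t: 20.75
tool_pos: [0.4715, 0.066, 0.2263]
tool_rot: [-0.253, -3.129, 0.011]
contact_force: [-2.6, -10.8, 0.1]
opening: 0.0
grip_force: 5.3
```

Request:
apply_moves --rows '[0, 0.003, 0, 0, 0, 0, 0, 0.005, 0, 0, 0, 0, 0, 0.005, 0, 0, 0, 0]'

```text
t: 21.05
tool_pos: [0.4717, 0.0669, 0.2262]
tool_rot: [-0.254, -3.128, 0.021]
contact_force: [-2.8, -19.7, 1.3]
opening: -0.0005
grip_force: 9.5
```

```bash
cat > k.py <<'E'
from h import *
h=np.array([.4648,.026]);u=np.array([.158,.987])
for n in("wrist","side","top"):
    o=ctrl.get_obs();im,d=ctrl.get_image(n);cv2.imwrite(f"pics/k_{n}.png",im);P=pts(cam(n,o),d);z=P[...,2]
    rd=(mask(im,(0,150,60),(6,255,255))|mask(im,(174,150,60),(180,255,255)))>0
    m=rd&(z>.13)&(z<.21)&(np.hypot(P[...,0]-.47,P[...,1]-.06)<.08)
    if m.sum()>5:
        q=P[m]; s=np.linalg.lstsq(np.c_[2*q,np.ones(len(q))],(q**2).sum(1),rcond=None)[0]
        off=(s[:2]-h)@u; print(n,m.sum(),"sphere c",s[:3].round(4),"r",np.sqrt(s[3]+s[:3]@s[:3]).round(4),"ang",np.arctan2(off,s[2]-.09).round(3),"maxz",q[:,2].max().round(4))
E
python3 k.py
```

```text
wrist 1480 sphere c [0.4724 0.0865 0.1578] r 0.011 ang 0.732 maxz 0.196
side 42 sphere c [0.4727 0.0885 0.1593] r 0.0104 ang 0.738 maxz 0.1711
```

At the stop, with force up to 20 N. I'll back off, rise clear and check everything.

Request:
apply_moves --rows '[0, -0.015, 0, 0, 0, 0, 0, -0.04, 0, 0, 0, 0, 0, -0.05, -0.05, 0, 0, 0, 0, -0.05, -0.12, 0, 0, 0, 0, -0.05, -0.19, 0, 0, 0, 0, -0.05, -0.2, 0, 0, 0, 0.0, -0.1, -0.2, 0, 0, 0, 0.0, -0.1, -0.2, 0, 0, 0]'

```text
t: 22.0
tool_pos: [0.4627, 0.0106, 0.3467]
tool_rot: [-0.256, -3.131, 0.001]
contact_force: [-0.0, 0.6, 1.0]
opening: 0.0
grip_force: 0.0
```

```bash
python3 k.py; python3 - <<'E'
from h import *
print(ctrl.get_obs()["t"])
a=cv2.imread("pics/k_wrist.png");b=cv2.imread("pics/k_top.png")[130:280,160:480]
cv2.imwrite("pics/fin.png",np.vstack([cv2.resize(a,None,fx=.5,fy=.5),cv2.resize(b,(320*1,150))]) if 0 else np.vstack([cv2.resize(b,(640,300)),cv2.resize(a[:300],(640,300))]))
E
```

```text
wrist 611 sphere c [0.4751 0.0882 0.1531] r 0.0139 ang 0.785 maxz 0.1691
side 36 sphere c [0.4717 0.0907 0.16  ] r 0.0096 ang 0.748 maxz 0.1722
top 13 sphere c [0.4732 0.0754 0.1577] r 0.0072 ang 0.638 maxz 0.1654
22.15
```

View pics/fin.png

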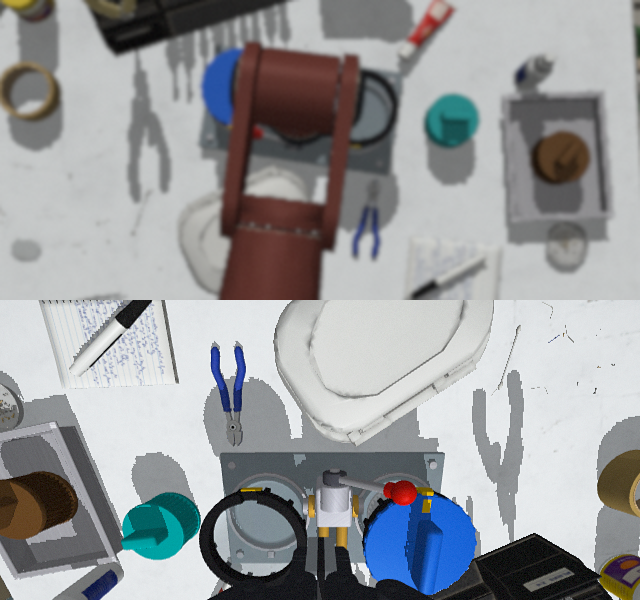

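The brown cartridge stands upright in the tray (560,155 in the upper half). The lid lies home on the left pot, the red knob leans fully to it (401,493), and nothing else has moved.

```bash
python3 -c "
from station import ctrl
print(ctrl.finish_job())"
```

```text
the job is handed in; nothing more can be done
None
```

The changeover is done and handed in at about 22 s: the spent cartridge stands upright in the tray, the blue lid is home and flat on the left pot over the clean cartridge, and the lever was then pushed to its stop towards that pot.

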